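# Strip the shoe supports from a cobbler's press

## Task

Clear the lever press for the next job: slide both shoe supports along the T-slot in its bed, out of the slot's open end, lift them away, and set them down gently, standing upright, in the plywood tray, one in each bay (either way round). Do not knock the arm against the press, and leave the shoe last, tin and tack box where they are.

Things in the scene. Friction and masses are not known exactly. Their poses are not given: they have to be found in the camera images.
- press: Green bench lever press, fixed; its -x side faces the robot. Origin: underside of its bed, on the slot's centre line. The steel bed is 110 mm wide (x), 60 mm high and reaches from y = -250 to +180 mm. The T-slot runs along y from its open end at y = -250 mm to the column at y = +95 mm. Everything of the press is listed in its own axes.
- slot_mouth (a point): Middle of the slot's open end at the level of the bed's top, 60 mm above the bench; axes as the press, so the slot runs from here to +y. Slot: 20 mm wide in the upper 10 mm of the bed, below that 37 mm wide and 15 mm high; its floor is 35 mm above the bench.
- column (a point): Middle, at bench level, of the face of the press's column that looks along the slot to its open end. The column is 70 mm wide in x, 85 mm deep in +y and 445 mm high.
- ram_pad (a point): Centre of the underside of the ram's round black pad, 48 mm across, 300 mm above the bench, over the slot; fixed. Around and above it the head, 64 mm wide in x, overhangs the slot from the column to 45 mm beyond this point in -y, underside 340 mm above the bench: supports below it can be gripped only with a tool leaning in from the side (some 20 to 45 degrees) (the lever is on +x).
- heel_grip (a point): Heel rest, loose in the slot, screws slackened so that it slides: red block with two black cheeks on an aluminium pillar, 0.33 to 0.59 kg, 107 mm high. Point: middle of the red block, 74 mm above the foot's underside. Block 60 mm (x) x 34 mm (y, along the slot; flat faces to grip) x 24 mm high. T-foot 33 x 50 x 11 mm; flange 60 x 56 mm, from 23.5 to 33.5 mm up, rests on the bed. Play in the slot 2 mm each way.
- toe_grip (a point): Toe rest, loose in the same slot and made the same way: yellow block with a flat black pad, 0.28 to 0.5 kg, 83 mm high. Point: middle of the yellow block, 62 mm above the foot's underside. Block, T-foot and flange sizes as for the heel rest. Either support may be the one nearer the open end; their centres are at least 95 mm apart.
- tray: Plywood tray, fixed, 206 mm (x) x 124 mm (y), walls 8 mm thick and 32 mm high, split across the middle into two bays one behind the other in x, each 91 x 108 mm inside. Origin: centre of its underside, on the bench.
- bay_far (a point): Centre of the inner floor (8 mm above the bench) of the tray's bay on its +x side; axes as the tray.
- bay_near (a point): The same for the bay on its -x side (towards the robot).
- last: Wooden shoe last, bystander, loose, 262 mm long along its x, 88 mm wide, 101 mm high, beyond the press bed. Origin: middle of its underside.
- tin: Tin of adhesive, bystander, loose, 80 mm across, 100 mm high, on the robot's side of the bed. Origin: centre of its underside.
- tackbox: Grey tack box, bystander, loose, 100 x 150 x 35 mm, beyond the tray. Origin: centre of its underside.

How it is judged:
By the outcome, as a careful person would: the job done as asked, in the order asked, and still so for the second after the job is handed in, with the robot touching nothing.
It also fails if it takes over 66 s, if anything falls off the work surface, if the arm or the gripper's body presses on something with over 40 N, if the wrist force passes 120 N, or if a joint passes its speed limit or range.

## Robot

A 7-joint arm with a two-finger parallel gripper is mounted at the origin on the work surface. World frame = base frame: x ahead of the robot, y to its left, z up, the work surface at z = 0. Lengths are in m, angles in rad, forces in N, time in s.
With the tool pointing down it reaches from about 0.4 to 0.875 m from the base axis. Payload 19.3 kg.
Tool frame: the origin (TCP) lies on the front face of the gripper's body, between the roots of the fingers; the fingertips stand 73 mm ahead of it and the grasp point (between the pads) lies 54 mm ahead of it; z points along the fingers, y is the direction in which the jaws open and shut (so a half turn about z gives the same grasp; the last joint's range is limited). The gripper opens to 85 mm and grips with 20 to 120 N. Pads are 22 mm wide; open, the fingers measure 114 mm over their backs; the gripper's body (76 mm by 85 mm) begins 54 mm behind the grasp point. The pads swing forward as they close: fully open they stand 13 mm farther back than shut.
Start: joints at [-1.259, 0.521, -0.036, 1.599, 0.021, 1.021, -0.113], TCP at [0.233, 0.58, 0.304] pointing down, gripper open.
Joint ranges: [-2.91, 2.91], [-0.3, 2.13], [-1.5, 1.42], [0.17, 2.43], [-1.26, 4.41], [0.16, 1.93], [-2.52, 2.52]. Speed limits (rad/s): [1.89, 1.89, 2.39, 2.39, 3.01, 3.01, 3.01].

## Interface

Orientations are given as [roll, pitch, yaw] about the fixed x, y, z axes, in that order (R = Rz(yaw) Ry(pitch) Rx(roll)).
In Python, from workcell import bot gives the robot as it stands.
- The arm moves only by the shell command python3 -m crank 'ROWS' [OPENING] [FORCE]. ROWS is a JSON object of lists of equal length, an entry for each row: "travel": the shift along the world's x, y, z in cm, a list of three; "rot": the turn, a rotation vector about the world's x, y, z in degrees, a list of three. A call has 1 to 8 rows; each row is the pose to reach, as a shift and turn from the pose commanded when the call began; what a row does not reach only later rows make up. A row lasts 1/10 s, in which the tool goes at most 50 mm and 8.59 degrees, less where a joint would pass 70% of its speed; a pose out of reach is approached as far as the arm can. A call with a gripper value outside its range is refused whole. OPENING is the opening, from -1 (shut) to 1 (fully open), so that 0 is half open, set as the call begins (- or left out, the last holds). The fingers move at their own pace and stop on an object; FORCE is the grip in N (left out, the last holds). Time passes only in rows, so rows that repeat a pose let the fingers close. It gives the time, the measured TCP pose, the force and the opening at its end, in the units of the state.
- bot.observe(): the state, without advancing time (a new reading comes with each control period).
- bot.grab_frame(name): name is "scene" or "top"; returns the picture (420x560x3 uint8, red, green, blue); there is no depth.
- bot.camera_model(name): a dict with "fx", "fy", "cx", "cy" (pixels), "R" (3x3) and "t" (3): a world point X has camera coordinates R X + t. Camera axes: x right, y down, z forward; pixel columns grow to the right and rows downward; lengths in m; the calibration is good to about 2 mm. A picture is of the moment at which its call begins. camera_model takes no time and is no camera call.
- bot.job_done(): hands the job in, once; it reports no verdict.
Trained networks look in the newest picture that a camera, given by its name, has taken for a name from the list of things; names that differ only in an ending like _2 or _b are one class to them, and where a whole thing is asked for, a point or a joint stands for the part that bears it (a point fixed in the world has none). Each returns a list of dicts, best first, with "conf" (0 to 1); they miss things now and then, are a little off and sometimes report something else, mostly with a low value. They report only what shows in the picture. A call takes as long as a camera call.
- bot.silhouettes(camera, thing): "pixels" (420x560 bool, what is visible of it) and "box" ([centre column, centre row, width, height] in pixels, round what is visible of it).
The state is a dict: "clock": time; "qpos": joint angles; "qd": joint speeds; "joint_efforts": joint torques, N m; "position": TCP position; "tool_rot": TCP orientation; "force": force on the tool from outside, world axes, zero at the start; "moment": the same for the moment, N m; "grip_width": finger opening in m.
Only numpy, scipy, OpenCV 4.12 (cv2) and the standard library are available. Lean on these libraries where they do the work, as an engineer would, in place of code of your own. Each camera call takes 0.05 s, during which the arm holds its last target.

## Working session

There is one attempt and no reset: what is moved stays moved. The work goes in short steps, Python scripts to look and compute and a shell command to move; the robot and the scene stay as the last step left them, time stands still between calls to the robot, and variables do not carry over. Pictures are saved under pics/ and viewed, and the job is handed in when it is done.

```bash
ls -la; mkdir -p pics; python3 - <<'E'
from workcell import bot
import cv2,numpy as np
print(bot.observe())
for n in ("scene","top"):
    im=bot.grab_frame(n); cv2.imwrite(f"pics/{n}0.png",im[:,:,::-1])
    c=bot.camera_model(n); print(n,c)
E
```

```text
total 12
drwxr-xr-x  3 agent agent 4096 Dec  7 01:02 .
drwxr-xr-x 23 root  root  4096 Dec  7 01:02 ..
drwxr-xr-x  2 agent agent 4096 Dec  7 01:02 pics
{'clock': 0.0, 'qpos': array([-1.25921658,  0.52204059, -0.03632533,  1.59998317,  0.02119743,
        1.02112186, -0.11282604]), 'qd': array([-0.0008317 , -0.00033532,  0.0012731 , -0.00134315, -0.00145399,
       -0.0002037 ,  0.00130486]), 'joint_efforts': array([-1.70594376e-03, -9.27103400e+01,  1.97887748e+00, -3.69923759e+01,
        1.77088729e-02,  8.21120484e-03, -3.31246054e-05]), 'position': array([0.23279331, 0.57975609, 0.30331804]), 'tool_rot': array([-3.14042752e+00,  8.26996896e-05,  2.75977336e+00]), 'force': array([ 0.26274856,  0.65948124, -0.23714806]), 'moment': array([ 0.04793276,  0.0416388 , -0.00494545]), 'grip_width': 0.08525957824037479}
scene {'fx': 537.8978637938487, 'fy': 537.8978637938487, 'cx': 286.77198237057553, 'cy': 207.80532898582783, 'R': array([[ 0.01943675,  0.99980982, -0.00159381],
       [ 0.56457679, -0.01229122, -0.82528903],
       [-0.82515166,  0.01514111, -0.56470832]]), 't': array([ 0.03534063, -0.15385396,  1.71522975])}
top {'fx': 543.1869792987064, 'fy': 543.1869792987064, 'cx': 289.3158652848083, 'cy': 204.78004790497957, 'R': array([[ 0.01344815, -0.99988864, -0.0064692 ],
       [-0.99861615, -0.0131015 , -0.05093268],
       [ 0.05084225,  0.0071452 , -0.99868114]]), 't': array([-0.03974787,  0.55477727,  1.45855419])}
```

View pics/scene0.png

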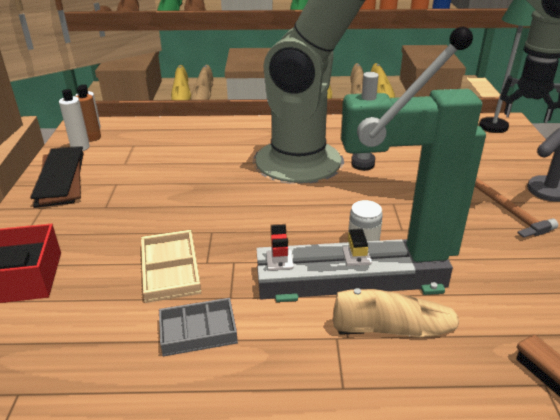

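View pics/top0.png

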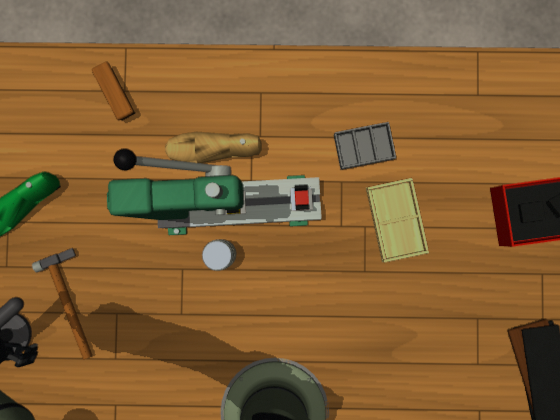

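The scene camera shows the red heel rest near the slot's open end (about 280,245). The yellow toe rest is further in, below the head (358,245). The tray is at (170,265) in the scene picture and (397,220) in the top picture, and the tin stands on the robot's side of the bed. I'll crop in next to measure.

```bash
python3 - <<'E'
import cv2,numpy as np,pickle
from workcell import bot
s=cv2.imread('pics/scene0.png');t=cv2.imread('pics/top0.png')
cv2.imwrite('pics/s0c.png',cv2.resize(s[195:310,245:460],None,fx=3.7,fy=3.7,interpolation=cv2.INTER_CUBIC))
cv2.imwrite('pics/t0c.png',cv2.resize(t[165:275,150:335],None,fx=4.2,fy=4.2,interpolation=cv2.INTER_CUBIC))
out={}
for cam in("scene","top"):
    for th in("heel_grip","toe_grip","tray","tin","last","tackbox"):
        if cam=="top" and th=="toe_grip": continue
        r=bot.silhouettes(cam,th)
        for d in r[:2]: print(cam,th,round(d['conf'],2),np.round(d['box'],1),d['pixels'].sum())
        out[cam,th]=r
pickle.dump(out,open('sil0.pkl','wb'))
E
```

```text
scene heel_grip 0.67 [278.  245.2  20.7  51.1] 953
scene toe_grip 0.92 [356.5 247.4  27.2  36.9] 807
scene tray 0.67 [171.  266.4  61.   72.5] 3695
scene tin 0.8 [365.5 220.2  31.2  42.3] 1055
scene last 0.64 [395.6 314.  123.8  51.4] 4739
scene tackbox 0.82 [198.5 325.1  81.4  60.1] 3471
top heel_grip 0.71 [299.4 198.1  22.5  23.8] 530
top tray 0.72 [398.2 219.2  67.2  86.1] 3712
top tray 0.64 [221.8 257.4  31.2  31.1] 897
top tin 0.91 [219.1 257.6  32.2  26.4] 782
top tin 0.65 [396.9 219.2  64.4  86.9] 3693
top last 0.9 [212.5 146.1  93.4  24.1] 2324
top last 0.51 [214.4 194.4 217.5  88.4] 10260
top tackbox 0.85 [365.1 142.2  61.1  50.2] 2231
top tackbox 0.57 [300.5 197.8  24.2  21.3] 533
```

View pics/s0c.png

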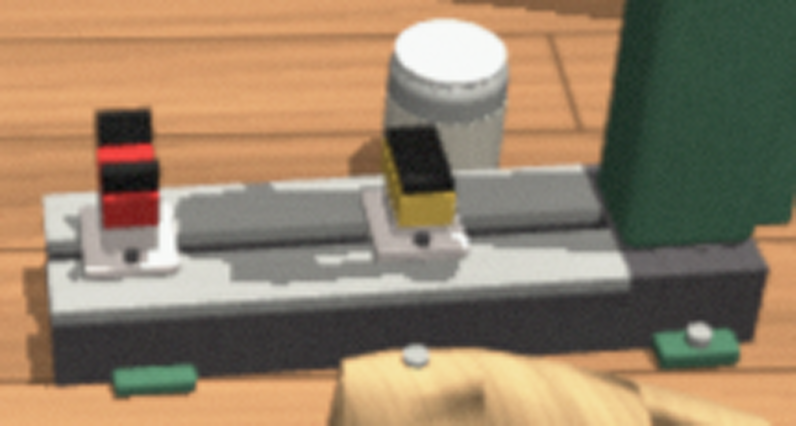

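View pics/t0c.png

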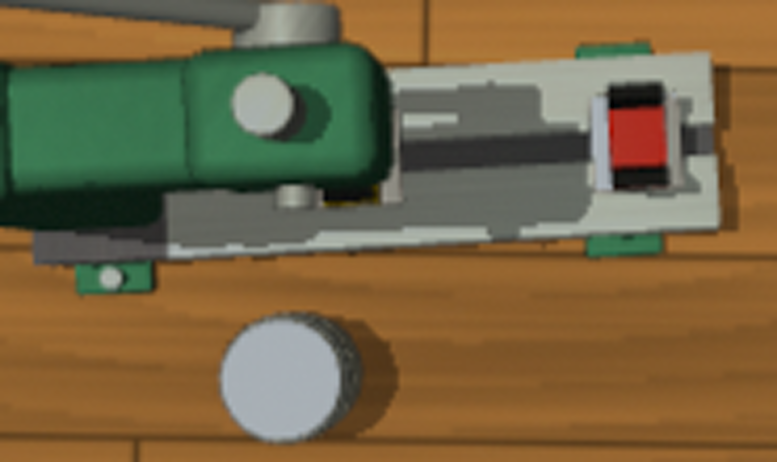

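```bash
cat > h.py <<'E'
import numpy as np,cv2
from workcell import bot
from scipy.optimize import least_squares
from scipy.spatial.transform import Rotation as Rn
def proj(cam,X):
    c=bot.camera_model(cam); p=np.atleast_2d(X)@c['R'].T+c['t']
    return np.c_[c['fx']*p[:,0]/p[:,2]+c['cx'],c['fy']*p[:,1]/p[:,2]+c['cy']]
def pose(p,X):
    X=np.atleast_2d(X);c,s=np.cos(p[2]),np.sin(p[2])
    return np.c_[p[0]+c*X[:,0]-s*X[:,1],p[1]+s*X[:,0]+c*X[:,1],X[:,2]]
def fit(corr,p0):
    # corr: list (cam, X, px)
    def f(p): return np.concatenate([(proj(c,pose(p,X))-px).ravel() for c,X,px in corr])
    r=least_squares(f,p0,loss='soft_l1'); return r.x,f(r.x).reshape(-1,2)
def ray(cam,px,z):
    c=bot.camera_model(cam);d=c['R'].T@np.array([(px[0]-c['cx'])/c['fx'],(px[1]-c['cy'])/c['fy'],1]);o=-c['R'].T@c['t']
    return o+d*(z-o[2])/d[2]
E
python3 - <<'E'
from h import *
S=lambda x,y:np.array([x/3.7-.36+245,y/3.7-.36+195]); T=lambda x,y:np.array([x/4.2-.38+150,y/4.2-.38+165])
s=[("scene",[.055,-.25,.06],S(53,318)),("scene",[-.055,-.25,.06],S(44,198)),("scene",[.055,-.25,0],S(58,382)),
("scene",[.055,.18,.06],S(765,270)),("scene",[.055,.18,0],S(755,342))]
t=[("top",[.055,-.25,.06],T(711,53)),("top",[-.055,-.25,.06],T(719,229)),("top",[-.055,.18,.06],T(33,233))]
for c in (s,t,s+t):
    p,e=fit(c,[.5,0,0]);print(np.round(p,4),np.degrees(p[2]).round(2));print(e.round(1).tolist())
np.save('press.npy',p)
toe=[("scene",[.03,-.017,.1105],S(400,192)),("scene",[.03,.017,.1105],S(455,188)),("scene",[.03,.017,.0865],S(452,225)),("scene",[.03,-.017,.0865],S(402,230))]
heel=[("scene",[.03,-.017,.1225],S(103,193)),("scene",[.03,.017,.1225],S(158,193)),("scene",[.03,.017,.0985],S(158,228)),("scene",[.03,-.017,.0985],S(105,228))]
R=np.array([[np.cos(p[2]),-np.sin(p[2])],[np.sin(p[2]),np.cos(p[2])]])
for n,c in(("toe",toe),("heel",heel)):
    q,e=fit(c,[.5,0,p[2]]);print(n,q.round(4),np.degrees(q[2]),'press frame',(R.T@(q[:2]-p[:2])).round(4));print(e.round(1).tolist())
# heel from top: red patch centre
x=ray("top",T(638,137),.1225);print('heel top red',x,R.T@(x[:2]-p[:2]))
im=cv2.imread('pics/top0.png');cv2.imwrite('pics/tr.png',cv2.resize(im[165:275,355:440],None,fx=5,fy=5,interpolation=cv2.INTER_CUBIC))
im=cv2.imread('pics/scene0.png');cv2.imwrite('pics/trs.png',cv2.resize(im[220:310,125:215],None,fx=6,fy=6,interpolation=cv2.INTER_CUBIC))
for cam in ("scene","top"):
    print(cam,proj(cam,pose(p,[[0,-.25,.06],[0,.095,.06],[.055,-.25,.06],[-.055,-.25,.06]])).round(0).tolist())
E
```

```text
[0.5585 0.1376 0.0751] 4.3
[[-0.0, -0.9], [-0.1, -0.3], [-0.6, 2.1], [1.6, -0.5], [-0.3, 0.1]]
[0.5664 0.1359 0.0213] 1.22
[[1.2, -0.0], [-0.2, -0.2], [-0.7, 0.2]]
[0.5579 0.1374 0.0603] 3.45
[[-0.6, -2.2], [0.1, -1.5], [-1.1, 0.8], [1.5, 0.1], [-0.4, 0.8], [-0.3, -0.5], [-0.1, -0.7], [-0.4, 6.1]]
toe [0.5572 0.109  0.1602] 9.176630579882541 press frame [-0.0025 -0.0283]
[[0.2, 1.1], [0.4, 0.5], [0.3, -1.0], [-1.1, -0.6]]
heel [ 0.5694 -0.0606 -0.0244] -1.400827437321287 press frame [-0.0005 -0.1983]
[[-0.4, 0.4], [0.6, 0.4], [0.6, -0.4], [-0.8, -0.4]]
heel top red [ 0.56910431 -0.0635675   0.1225    ] [-0.00094143 -0.20128837]
scene [[257.0, 262.0], [408.0, 254.0], [258.0, 278.0], [257.0, 247.0]]
top [[320.0, 198.0], [189.0, 204.0], [319.0, 177.0], [321.0, 218.0]]
```

View pics/tr.png

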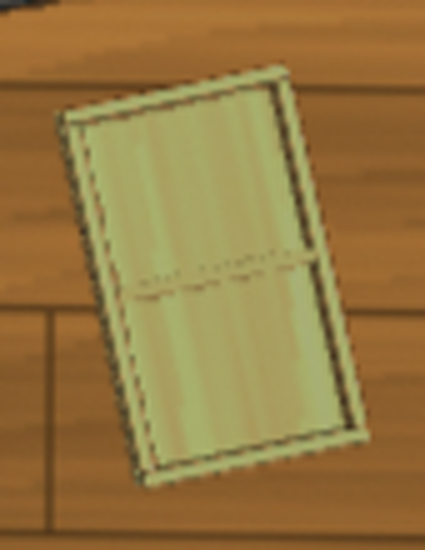

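View pics/trs.png

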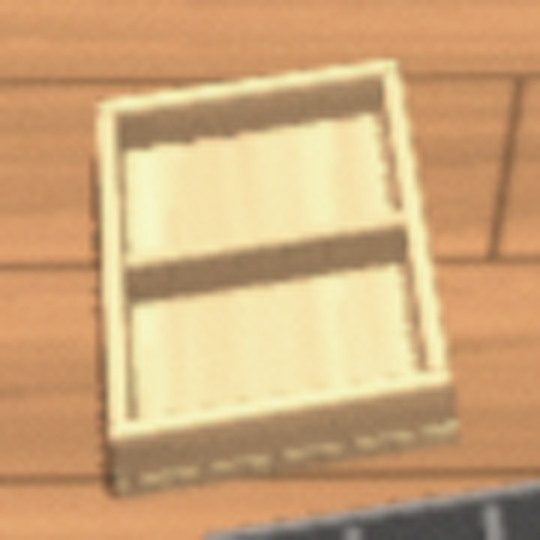

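```bash
python3 - <<'E'
from h import *
S=lambda x,y:np.array([x/3.7-.36+245,y/3.7-.36+195]); T=lambda x,y:np.array([x/4.2-.38+150,y/4.2-.38+165])
s=[("scene",[.055,-.25,.06],S(53,318)),("scene",[-.055,-.25,.06],S(44,198)),("scene",[.055,-.25,0],S(58,382)),
("scene",[.055,.18,.06],S(765,270)),("scene",[.055,.18,0],S(755,342))]
t=[("top",[.055,-.25,.06],T(711,53)),("top",[-.055,-.25,.06],T(719,229)),("top",[-.055,.18,.06],T(33,265))]
for c in (s,t,s+t):
    p,e=fit(c,[.5,0,0]);print(np.round(p,4),np.degrees(p[2]).round(2));print(e.round(1).tolist())
np.save('press.npy',p)
toe=[("scene",[.03,-.017,.1105],S(400,192)),("scene",[.03,.017,.1105],S(455,188)),("scene",[.03,.017,.0865],S(452,225)),("scene",[.03,-.017,.0865],S(402,230))]
heel=[("scene",[.03,-.017,.1225],S(103,193)),("scene",[.03,.017,.1225],S(158,193)),("scene",[.03,.017,.0985],S(158,228)),("scene",[.03,-.017,.0985],S(105,228))]
R=np.array([[np.cos(p[2]),-np.sin(p[2])],[np.sin(p[2]),np.cos(p[2])]])
for n,c in(("toe",toe),("heel",heel)):
    q,e=fit(c,[.5,0,p[2]]);print(n,q.round(4),np.degrees(q[2]),'press frame',(R.T@(q[:2]-p[:2])).round(4));print(e.round(1).tolist())
x=ray("top",T(638,137),.1225);print('heel top red',x,R.T@(x[:2]-p[:2]))
print('mouth',pose(p,[0,-.25,.06]),'ram side check')
# tray rim corners, tray frame (x,y): top image up=+x, right=-y
a=lambda x,y:np.array([x/5-.4+355,y/5-.4+165]); b=lambda x,y:np.array([x/6-.42+125,y/6-.42+220])
tt=[("top",[.103,.062,.032],a(62,116)),("top",[.103,-.062,.032],a(288,68)),("top",[-.103,-.062,.032],a(368,437)),("top",[-.103,.062,.032],a(146,486))]
ss=[("scene",[-.103,-.062,.032],b(100,103)),("scene",[-.103,.062,.032],b(395,64)),("scene",[.103,.062,.032],b(453,383)),("scene",[.103,-.062,.032],b(112,437))]
for c in (tt,ss,tt+ss):
    p,e=fit(c,[.5,-.3,.2]);print('tray',np.round(p,4),np.degrees(p[2]).round(2));print(e.round(1).tolist())
np.save('tray.npy',p)
print('bays far, near',pose(p,[[.0495,0,.008],[-.0495,0,.008]]).round(4).tolist())
import pickle
o=pickle.load(open('sil0.pkl','rb'))
for th,z in(("tin",.1),("tackbox",.035),("last",.06)):
    for cam in("top",):
        m=o[cam,th][0]['pixels'];v,u=np.nonzero(m);print(th,ray(cam,(u.mean(),v.mean()),z).round(3))
E
```

```text
[0.5585 0.1376 0.0751] 4.3
[[-0.0, -0.9], [-0.1, -0.3], [-0.6, 2.1], [1.6, -0.5], [-0.3, 0.1]]
[0.5549 0.1367 0.0658] 3.77
[[-0.2, 0.1], [0.2, -0.1], [-0.1, -0.0]]
[0.5561 0.1375 0.0671] 3.84
[[-0.4, -2.2], [0.0, -1.5], [-0.9, 0.7], [1.2, -0.8], [-0.6, -0.1], [-0.5, -0.5], [-0.0, -0.6], [-0.3, -0.4]]
toe [0.5572 0.109  0.1602] 9.176656233028961 press frame [-0.0008 -0.0285]
[[0.2, 1.1], [0.4, 0.5], [0.3, -1.0], [-1.1, -0.6]]
heel [ 0.5694 -0.0606 -0.0244] -1.4008093611427923 press frame [ 0.     -0.1985]
[[-0.4, 0.4], [0.6, 0.4], [0.6, -0.4], [-0.8, -0.4]]
heel top red [ 0.56910431 -0.0635675   0.1225    ] [-0.00047961 -0.2014445 ]
mouth [[ 0.572838   -0.11198162  0.06      ]] ram side check
tray [ 0.518  -0.3228  0.2229] 12.77
[[-0.2, -0.8], [-0.2, -0.8], [0.8, 0.8], [-0.3, 0.7]]
tray [ 0.5237 -0.3218  0.2242] 12.85
[[-0.6, -0.0], [0.7, -0.8], [0.2, 0.0], [-0.3, 0.5]]Traceback (most recent call last):
  File "<stdin>", line 21, in <module>
  File "h.py", line 14, in fit
    r=least_squares(f,p0,loss='soft_l1'); return r.x,f(r.x).reshape(-1,2)
    return func(*args, **kwargs)
    res
[... 338 characters left out ...]
r, tr_options, verbose, callback=callback)
    f_new = fun(x_new)
    self._update_fun()
    ~~~~~~~~~~~~~~~~^^
    self.f = self.fun_wrapped(xp_copy(self.x))
             ~~~~~~~~~~~~~~~~^^^^^^^^^^^^^^^^^
    return np.atleast_1d(self.fun(x))
                         ~~~~~~~~^^^
    return self.f(x, *self.args, **self.kwargs)
           ~~~~~~^^^^^^^^^^^^^^^^^^^^^^^^^^^^^^
  File "h.py", line 13, in f
    def f(p): return np.concatenate([(proj(c,pose(p,X))-px).ravel() for c,X,px in corr])
                                      ~~~~^^^^^^^^^^^^^
  File "h.py", line 6, in proj
    c=bot.camera_model(cam); p=np.atleast_2d(X)@c['R'].T+c['t']
ValueError: time passes only in moves, steps and waits
```

```bash
cat >> h.py <<'E'
_c={}
def _cm(n):
    import pickle,os
    f='cam_%s.pkl'%n
    if n not in _c:
        if not os.path.exists(f): pickle.dump(bot.camera_model(n),open(f,'wb'))
        _c[n]=pickle.load(open(f,'rb'))
    return _c[n]
def proj(cam,X):
    c=_cm(cam); p=np.atleast_2d(X)@c['R'].T+c['t']
    return np.c_[c['fx']*p[:,0]/p[:,2]+c['cx'],c['fy']*p[:,1]/p[:,2]+c['cy']]
def ray(cam,px,z):
    c=_cm(cam);d=c['R'].T@np.array([(px[0]-c['cx'])/c['fx'],(px[1]-c['cy'])/c['fy'],1]);o=-c['R'].T@c['t']
    return o+d*(z-o[2])/d[2]
E
python3 - <<'E'
from h import *
import pickle
p=[.5205,-.3223,.2235];np.save('tray.npy',p)
print('bays far, near',pose(p,[[.0495,0,.008],[-.0495,0,.008]]).round(4).tolist())
o=pickle.load(open('sil0.pkl','rb'))
for th,z in(("tin",.1),("tackbox",.035),("last",.06)):
    m=o["top",th][0]['pixels'];v,u=np.nonzero(m);print(th,ray("top",(u.mean(),v.mean()),z).round(3))
pr=np.load('press.npy')
print(ray("top",(150+392/4.2,165+120/4.2),.40), 'head front edge'); print('head in press', )
print(bot.observe()['clock'],pose(pr,[[0,.095,0],[0,-.2,.1105],[0,-.30,.1105],[0,-.0285,.0985]]).round(4).tolist())
E
```

```text
bays far, near [[0.5688, -0.3113, 0.008], [0.4722, -0.3333, 0.008]]
tin [0.424 0.144 0.1  ]
tackbox [ 0.717 -0.232  0.035]
last [0.706 0.174 0.06 ]
[0.55687155 0.05724579 0.4       ] head front edge
head in press
0.65 [[0.5497, 0.2322, 0.0], [0.5695, -0.0621, 0.1105], [0.5762, -0.1619, 0.1105], [0.558, 0.109, 0.0985]]
```

```bash
python3 -m crank '{"travel":[[1.4,-4.2,0],[2.8,-8.4,0],[4.2,-12.6,0],[5.6,-16.8,0],[7.0,-21,0],[8.4,-25.2,0],[9.8,-29.4,0],[11.2,-33.6,0]],"rot":[[0,0,-8],[0,0,-16],[0,0,-24],[0,0,-32],[0,0,-40],[0,0,-48],[0,0,-56],[0,0,-64]]}' 0.5 60
```

```text
clock: 1.45
position: [0.3451, 0.2423, 0.3041]
tool_rot: [3.141, -0.001, 1.637]
force: [1.0, 0.6, -0.2]
grip_width: 0.0646
```

```bash
python3 -m crank '{"travel":[[2,-4,0],[3.5,-8,0],[5,-12,0],[6,-16,0],[7,-20,0],[8,-24,0],[9,-28,0],[10,-31,0]],"rot":[[0,0,-8],[0,0,-16],[0,0,-24],[0,0,-32],[0,0,-40],[0,0,-48],[0,0,-56],[0,0,-64]]}' 0.5 60; python3 -c "
from h import *
print(bot.observe()['qpos'].round(2))"
```

```text
clock: 2.25
position: [0.445, -0.0684, 0.3042]
tool_rot: [3.141, -0.001, 0.519]
force: [1.0, 1.7, 0.3]
grip_width: 0.0639
[-0.53  0.3   0.69  2.06 -0.25  0.86 -0.76]
```

```bash
python3 -m crank '{"travel":[[3,0.2,0],[6,0.4,0],[9,0.5,0],[12.4,0.6,-2],[12.4,0.6,-5],[12.4,0.6,-6.4],[12.4,0.6,-6.4]],"rot":[[0,0,-7],[0,0,-14],[0,0,-21],[0,0,-25.9],[0,0,-25.9],[0,0,-25.9],[0,0,-25.9]]}' 0.5 60; python3 - <<'E'
from h import *
print(bot.observe()['qpos'].round(2))
for n in("scene","top"):
    im=bot.grab_frame(n)[:,:,::-1]; cv2.imwrite(f'pics/{n}1.png',im)
a=cv2.imread('pics/scene1.png')[100:310,215:425];b=cv2.imread('pics/top1.png')[130:290,200:360]
cv2.imwrite('pics/c1.png',np.hstack([cv2.resize(a,(400,400)),cv2.resize(b,(400,400))]))
E
```

```text
clock: 2.95
position: [0.5678, -0.0601, 0.2386]
tool_rot: [-3.141, 0.003, 0.074]
force: [0.3, 0.1, -0.0]
grip_width: 0.064
[-0.46  0.62  0.68  1.83 -0.49  0.87 -1.04]
```

View pics/c1.png

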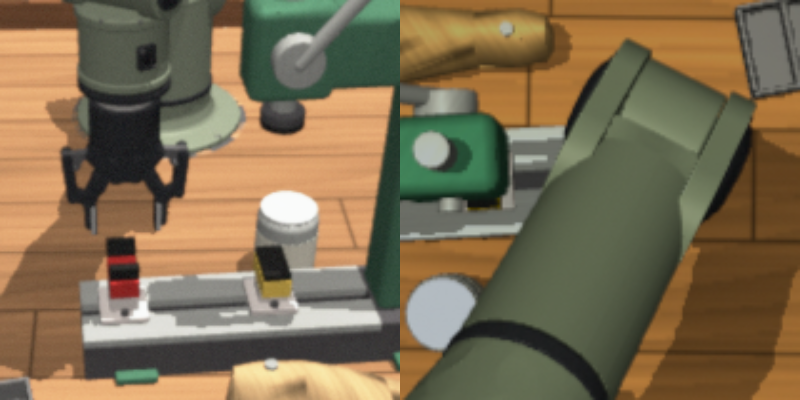

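The gripper hangs over the red heel block with its jaws along the slot, and the tips frame the block (cropped scene picture, block at about 122,275). Next I lower it and grip.

```bash
python3 -m crank '{"travel":[[0.1,-0.2,-2.5],[0.1,-0.2,-5],[0.1,-0.2,-6.5],[0.1,-0.2,-7.5],[0.1,-0.2,-7.6],[0.1,-0.2,-7.6]],"rot":[[0,0,0],[0,0,0],[0,0,0],[0,0,0],[0,0,0],[0,0,0]]}' 0.5 60 && python3 -m crank '{"travel":[[0,0,0],[0,0,0],[0,0,0],[0,0,0],[0,0,0],[0,0,0],[0,0,0]],"rot":[[0,0,0],[0,0,0],[0,0,0],[0,0,0],[0,0,0],[0,0,0],[0,0,0]]}' -1 60
```

```text
clock: 3.65
position: [0.5702, -0.0622, 0.1647]
tool_rot: [3.142, -0.001, 0.074]
force: [-0.1, 0.8, 0.3]
grip_width: 0.0639
clock: 4.35
position: [0.5703, -0.0622, 0.1648]
tool_rot: [3.142, -0.001, 0.074]
force: [-0.9, -0.5, 9.9]
grip_width: 0.0337
```

```bash
python3 -m crank '{"travel":[[0.03,-0.5,0.05],[0.07,-1,0.05],[0.13,-2,0.05],[0.2,-3,0.05],[0.2,-3,0.05]],"rot":[[0,0,0],[0,0,0],[0,0,0],[0,0,0],[0,0,0]]}'
```

```text
clock: 4.85
position: [0.572, -0.0936, 0.1649]
tool_rot: [3.141, -0.001, 0.072]
force: [-1.6, -5.5, 5.1]
grip_width: 0.0332
```

```bash
python3 -m crank '{"travel":[[0.1,-1.5,0],[0.2,-3,0],[0.3,-4.5,0],[0.4,-6,0],[0.53,-8,0],[0.53,-8,0]],"rot":[[0,0,0],[0,0,0],[0,0,0],[0,0,0],[0,0,0],[0,0,0]]}'; python3 - <<'E'
from h import *
im=bot.grab_frame("scene")[:,:,::-1]; cv2.imwrite('pics/s2.png',im)
cv2.imwrite('pics/c2.png',cv2.resize(im[100:310,140:350],(600,600)))
E
```

```text
clock: 5.45
position: [0.5766, -0.175, 0.1643]
tool_rot: [3.14, 0.0, 0.071]
force: [-0.5, -0.6, -4.5]
grip_width: 0.0334
```

View pics/c2.png

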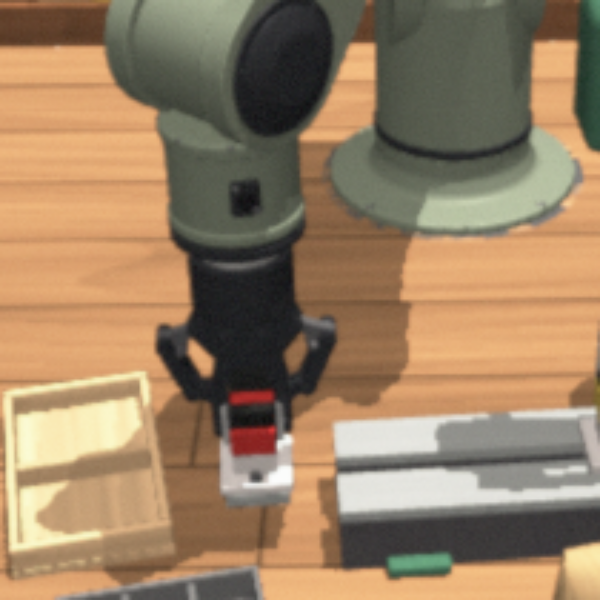

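The heel rest is clear of the slot mouth and hangs upright at about (255,450) in the crop. Now I lift it and carry it over the far bay.

```bash
python3 -m crank '{"travel":[[0,0,2],[0,0,5],[0,-3,6],[-0.2,-6,6],[-0.4,-9,6],[-0.6,-12,6],[-0.8,-13.6,6],[-0.8,-13.6,6]],"rot":[[0,0,0],[0,0,0],[0,0,2],[0,0,4],[0,0,6],[0,0,8.7],[0,0,8.7],[0,0,8.7]]}'; python3 - <<'E'
from h import *
ims=[]
for n in("scene","top"):
    im=bot.grab_frame(n)[:,:,::-1]; cv2.imwrite(f'pics/{n}3.png',im); ims.append(im)
cv2.imwrite('pics/c3.png',np.hstack([cv2.resize(ims[0][150:350,90:290],(400,400)),cv2.resize(ims[1][120:280,300:460],(400,400))]))
E
```

```text
clock: 6.3
position: [0.5682, -0.3101, 0.2241]
tool_rot: [3.141, 0.001, 0.222]
force: [-1.7, -0.1, -5.1]
grip_width: 0.0333
```

View pics/c3.png

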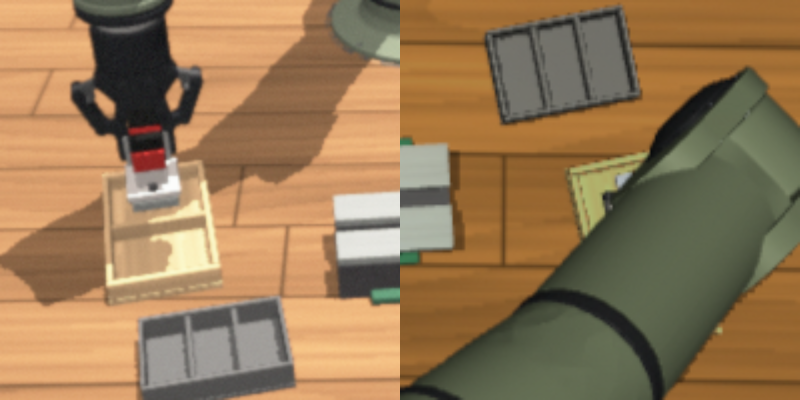

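```bash
python3 -m crank '{"travel":[[0,-0.1,-2],[0,-0.1,-4],[0,-0.1,-6],[0,-0.1,-7.5],[0,-0.1,-8.1],[0,-0.1,-8.4],[0,-0.1,-8.4]],"rot":[[0,0,0],[0,0,0],[0,0,0],[0,0,0],[0,0,0],[0,0,0],[0,0,0]]}'; python3 - <<'E'
from h import *
im=bot.grab_frame("scene")[:,:,::-1]
cv2.imwrite('pics/c4.png',cv2.resize(im[190:330,110:250],(600,600),interpolation=cv2.INTER_CUBIC))
E
```

```text
clock: 7.1
position: [0.5694, -0.3089, 0.1406]
tool_rot: [3.141, -0.0, 0.226]
force: [-0.7, -0.5, -5.1]
grip_width: 0.0333
```

View pics/c4.png

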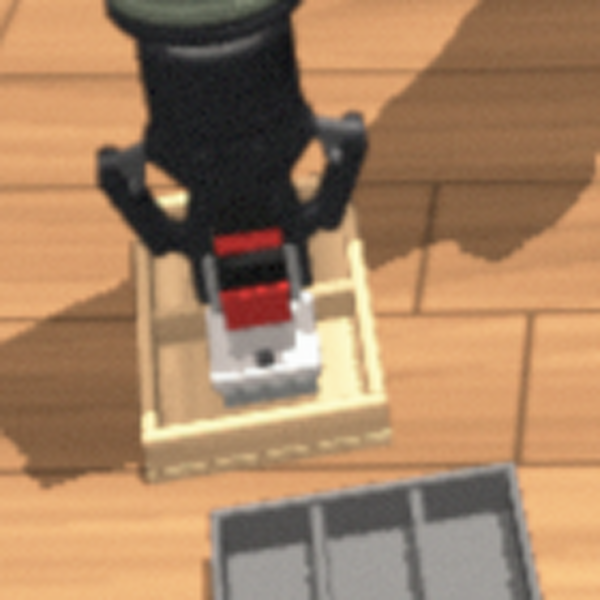

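The heel rest is inside the far bay (crop 265,350), with its flange clear of the walls, and it is still hanging. I lower the last few millimetres slowly.

```bash
python3 -m crank '{"travel":[[0,0,-0.1],[0,0,-0.2],[0,0,-0.3],[0,0,-0.3]],"rot":[[0,0,0],[0,0,0],[0,0,0],[0,0,0]]}';python3 -m crank '{"travel":[[0,0,-0.1],[0,0,-0.1],[0,0,-0.1]],"rot":[[0,0,0],[0,0,0],[0,0,0]]}'
```

```text
clock: 7.55
position: [0.5692, -0.309, 0.1374]
tool_rot: [-3.142, -0.0, 0.226]
force: [0.5, -0.5, -5.4]
grip_width: 0.0331
clock: 7.85
position: [0.5692, -0.3091, 0.1364]
tool_rot: [3.142, -0.0, 0.226]
force: [0.5, -0.2, -4.6]
grip_width: 0.0331
```

```bash
python3 -m crank '{"travel":[[0,0,-0.1],[0,0,-0.1],[0,0,-0.1]],"rot":[[0,0,0],[0,0,0],[0,0,0]]}';python3 -m crank '{"travel":[[0,0,-0.1],[0,0,-0.1],[0,0,-0.1]],"rot":[[0,0,0],[0,0,0],[0,0,0]]}'
```

```text
clock: 8.15
position: [0.5692, -0.3091, 0.1363]
tool_rot: [-3.141, -0.001, 0.225]
force: [-3.6, 4.0, 11.8]
grip_width: 0.033
clock: 8.45
position: [0.5693, -0.3092, 0.1363]
tool_rot: [-3.141, -0.001, 0.225]
force: [-9.0, 7.1, 28.0]
grip_width: 0.0331
```

```bash
python3 -m crank '{"travel":[[0,0,0.12],[0,0,0.12],[0,0,0.12]],"rot":[[0,0,0],[0,0,0],[0,0,0]]}'; python3 -m crank '{"travel":[[0,0,0],[0,0,0],[0,0,0],[0,0,0],[0,0,0]],"rot":[[0,0,0],[0,0,0],[0,0,0],[0,0,0],[0,0,0]]}' 0.5; python3 -m crank '{"travel":[[0,0,1],[0,0,3],[0,0,6],[0,0,10],[0,0,14],[0,0,14]],"rot":[[0,0,0],[0,0,0],[0,0,0],[0,0,0],[0,0,0],[0,0,0]]}'; python3 - <<'E'
from h import *
im=bot.grab_frame("scene")[:,:,::-1]
print(bot.observe()['qpos'].round(2))
cv2.imwrite('pics/s5.png',im)
cv2.imwrite('pics/c5.png',cv2.resize(im[130:330,80:280],(600,600),interpolation=cv2.INTER_CUBIC))
E
```

```text
clock: 8.75
position: [0.5693, -0.3091, 0.1364]
tool_rot: [3.142, -0.001, 0.225]
force: [-3.5, 3.4, 12.2]
grip_width: 0.0332
clock: 9.25
position: [0.5692, -0.309, 0.1355]
tool_rot: [-3.142, 0.0, 0.226]
force: [0.3, 0.5, -0.2]
grip_width: 0.0643
clock: 9.85
position: [0.5702, -0.3104, 0.2816]
tool_rot: [3.137, -0.006, 0.225]
force: [0.3, -0.0, -1.1]
grip_width: 0.0642
[ 0.02  0.67  0.62  1.58 -0.43  1.03 -0.58]
```

View pics/c5.png

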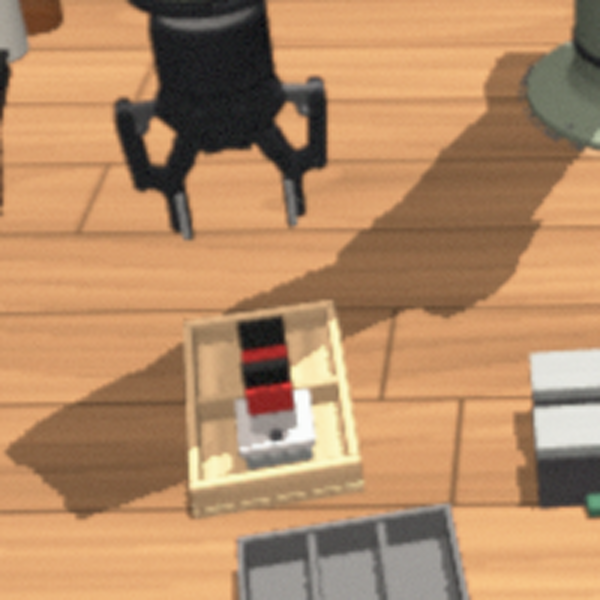

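The heel rest stands upright in the far bay (crop 275,420). Before leaning in for the toe rest, I'll identify the arm geometry from the recorded joint and TCP pairs, so I can check elbow and forearm clearance to the head.

```bash
cat > kin.py <<'E'
from h import *
import itertools
D=[([-1.25921658,0.52204059,-0.03632533,1.59998317,0.02119743,1.02112186,-0.11282604],[.23279,.57976,.30332],[-3.1404,0,2.75977]),
([-0.53,0.3,0.69,2.06,-0.25,0.86,-0.76],[.445,-.0684,.3042],[3.141,-.001,.519]),
([-0.46,0.62,0.68,1.83,-0.49,0.87,-1.04],[.5678,-.0601,.2386],[-3.141,.003,.074]),
([0.02,0.67,0.62,1.58,-0.43,1.03,-0.58],[.5702,-.3104,.2816],[3.137,-.006,.225])]
rz=lambda a:Rn.from_euler('z',a).as_matrix(); ry=lambda a:Rn.from_euler('y',a).as_matrix()
def fk(q,S,d,full=False):
    R1=rz(S[0]*q[0]+d[4])@ry(q[1]); R2=R1@rz(S[1]*q[2])@ry(q[3]); R3=R2@rz(S[2]*q[4])@ry(q[5])@rz(S[3]*q[6]+d[5])
    s=np.array([0,0,d[0]]);e=s+R1@[0,0,d[1]];w=e+R2@[0,0,d[2]];t=w+R3@[0,0,d[3]]
    return (s,e,w,t,R3) if full else (t,R3)
E
python3 - <<'E'
from kin import *
best=[]
for S in itertools.product([1,-1],repeat=4):
  for o in (0,np.pi/2,np.pi,-np.pi/2):
    def f(d):
        r=[]
        for q,p,e in D:
            t,R=fk(q,S,d); r+=list(t-p); r+=list(.2*(Rn.from_matrix(R@Rn.from_euler('xyz',e).as_matrix().T).as_rotvec()))
        return r
    g=least_squares(f,[.35,.4,.4,.3,0,o]);best.append((g.cost,S,g.x,g.fun))
best.sort(key=lambda b:b[0])
for b in best[:2]: print(b[0],b[1],b[2].round(4));
print(np.round(best[0][3],3).reshape(-1,6))
import pickle;pickle.dump(best[0][1:3],open('kin.pkl','wb'))
for q,_,_ in D: s,e,w,t,R=fk(q,*best[0][1:3],True);print(e.round(3),w.round(3),t.round(3))
E
```

```text
0.00016211911745115615 (-1, -1, -1, -1) [-0.8557  0.5173  0.4354 -0.9492 -0.0919  1.478 ]
0.00016211911745115707 (-1, -1, -1, -1) [-0.8557  0.5173  0.4354 -0.9492 -0.0919  1.478 ]
[[-0.     0.006  0.011  0.     0.     0.   ]
 [-0.004  0.007  0.    -0.    -0.    -0.002]
 [-0.    -0.001 -0.005 -0.001  0.     0.001]
 [-0.005 -0.004 -0.006 -0.     0.002  0.001]]
[ 0.101  0.237 -0.407] [ 0.232  0.584 -0.635] [0.233 0.585 0.314]
[ 0.138  0.065 -0.362] [ 0.444 -0.062 -0.645] [ 0.441 -0.061  0.305]
[ 0.28   0.108 -0.435] [ 0.564 -0.066 -0.716] [ 0.567 -0.061  0.233]
[ 0.319 -0.036 -0.45 ] [ 0.565 -0.318 -0.673] [ 0.565 -0.314  0.276]
```

```bash
python3 -m crank '{"travel":[[-1.5,2.9,0.8],[-3,5.8,1.6],[-4.5,8.7,2.4],[-6,11.6,3.2],[-7.5,14.5,4],[-9,17.4,4.8],[-10.5,20.3,5.6],[-12,23,6]],"rot":[[0,0,-1],[0,0,-2.5],[0,0,-4],[0,0,-5.5],[0,0,-7],[0,0,-8],[0,0,-9],[0,0,-9]]}'; python3 - <<'E'
from h import *
o=bot.observe();print(o['qpos'].round(3).tolist(),o['position'].round(4),o['tool_rot'].round(3))
p=np.load('press.npy')
for a in(22,27,32):
    zt=Rn.from_euler('z',p[2]).apply([np.sin(np.radians(a)),0,-np.cos(np.radians(a))])
    G=pose(p,[-.005,-.030,.0985])[0];print(a,zt.round(3),'G',G.round(4),'TCP',(G-.054*zt).round(4),'pre',(G-.174*zt).round(4))
E
```

```text
clock: 10.7
position: [0.4483, -0.0779, 0.3357]
tool_rot: [-3.141, 0.0, 0.068]
force: [0.3, 0.5, -0.4]
grip_width: 0.0643
[-0.61, 0.277, 0.802, 2.016, -0.245, 0.946, -1.184] [ 0.4483 -0.0779  0.3357] [-3.141  0.     0.068]
22 [ 0.374  0.025 -0.927] G [0.5531 0.1072 0.0985] TCP [0.5329 0.1058 0.1486] pre [0.4881 0.1028 0.2598]
27 [ 0.453  0.03  -0.891] G [0.5531 0.1072 0.0985] TCP [0.5286 0.1055 0.1466] pre [0.4743 0.1019 0.2535]
32 [ 0.529  0.036 -0.848] G [0.5531 0.1072 0.0985] TCP [0.5245 0.1053 0.1443] pre [0.4611 0.101  0.2461]
```

```bash
python3 -m crank '{"travel":[[1,0,0],[2,0,0],[3,0,0],[4,0,0],[5,0,0],[6,0,0],[6,0,0]],"rot":[[0.2,-3,0],[0.4,-6.5,0],[0.7,-10,0],[0.9,-14,0],[1.2,-18,0],[1.5,-22,0],[1.5,-22,0]]}'; python3 - <<'E'
from kin import *
import pickle
o=bot.observe();print(o['qpos'].round(3).tolist(),o['position'].round(4),o['tool_rot'].round(3))
D.append((o['qpos'],o['position'],o['tool_rot']))
D.append(([-0.61, 0.277, 0.802, 2.016, -0.245, 0.946, -1.184],[ 0.4483,-0.0779,0.3357],[-3.141,0.,0.068]))
S=(-1,-1,-1,-1)
def f(d):
    r=[]
    for q,p,e in D:
        t,R=fk(q,S,d); r+=list(t-p); r+=list(.2*(Rn.from_matrix(R@Rn.from_euler('xyz',e).as_matrix().T).as_rotvec()))
    return r
g=least_squares(f,[.35,.5,.43,.3,-.09,1.478]);print(g.x.round(4));print(g.fun.reshape(-1,6).round(3))
pickle.dump((S,g.x),open('kin.pkl','wb'))
s,e,w,t,R=fk(o['qpos'],S,g.x,True);print(e.round(3),w.round(3),t.round(3))
E
```

```text
clock: 11.4
position: [0.5087, -0.0792, 0.3352]
tool_rot: [-3.141, -0.385, 0.068]
force: [0.2, 1.1, 0.1]
grip_width: 0.0641
[-0.535, 0.219, 0.707, 2.111, -0.446, 0.522, -1.019] [ 0.5087 -0.0792  0.3352] [-3.141 -0.385  0.068]
[ 0.3462  0.5208  0.4346  0.2567 -0.0917  1.4798]
[[-0.     0.005  0.01   0.     0.    -0.   ]
 [-0.     0.007  0.    -0.    -0.    -0.002]
 [-0.004 -0.006 -0.006 -0.001  0.     0.   ]
 [-0.004 -0.008 -0.007 -0.     0.002  0.001]
 [-0.     0.005  0.002 -0.007 -0.    -0.001]
 [-0.002  0.008  0.    -0.     0.     0.   ]]
[0.102 0.048 0.855] [ 0.412 -0.072  0.575] [ 0.508 -0.075  0.337]
```

```bash
cat > ik.py <<'E'
from kin import *
import pickle
S,d=pickle.load(open('kin.pkl','rb')); press=np.load('press.npy')
lo=np.array([-2.91,-.3,-1.5,.17,-1.26,.16,-2.52]);hi=np.array([2.91,2.13,1.42,2.43,4.41,1.93,2.52])
def ik(P,R,q0,w=.003):
    def f(q):
        t,r=fk(q,S,d);return np.r_[(t-P)*10,Rn.from_matrix(r@R.T).as_rotvec()*3,w*(q-q0)]
    g=least_squares(f,np.clip(q0,lo+1e-3,hi-1e-3),bounds=(lo,hi));return g.x,np.linalg.norm(g.fun[:6])
def Rt(a,yaw=None): return Rn.from_euler('xyz',[np.pi,-np.radians(a),press[2] if yaw is None else yaw]).as_matrix()
def clear(q):
    s,e,w,t,R=fk(q,S,d,True)
    c,sn=np.cos(press[2]),np.sin(press[2])
    def dist(a,b):
        m=9
        for k in np.linspace(0,1,41):
            X=a+(b-a)*k; x=X[:2]-press[:2]; x=np.array([c*x[0]+sn*x[1],-sn*x[0]+c*x[1],X[2]])
            for B in (((-.032,-.08,.34),(.032,.18,.46)),((-.035,.095,0),(.035,.18,.46)),((-.055,-.25,0),(.055,.18,.06)),((-.024,-.07,.30),(.024,.0,.34))):
                m=min(m,np.linalg.norm(np.maximum(0,np.maximum(np.array(B[0])-x,x-np.array(B[1])))))
        return round(m,3)
    return dist(e,w),dist(w,t),w.round(3),e.round(3)
E
python3 - <<'E'
from ik import *
q=bot.observe()['qpos']
for a in (20,22,25,28,32):
    zt=-Rt(a)@[0,0,-1]; G=pose(press,[-.005,-.03,.0985])[0]
    qq=q
    for back in (.12,.08,.05,0):
        qq,e=ik(G-(.054+back)*zt,Rt(a),qq); print(a,back,round(e,3),qq.round(2).tolist(),*clear(qq))
E
```

```text
20 0.12 0.0 [-0.89, 0.35, 0.68, 2.19, -0.52, 0.37, -1.33] 0.128 0.051 [0.406 0.097 0.503] [0.127 0.129 0.835]
20 0.08 0.0 [-0.75, 0.43, 0.53, 2.18, -0.62, 0.28, -1.23] 0.107 0.051 [0.42  0.098 0.466] [0.171 0.132 0.82 ]
20 0.05 0.0 [-0.65, 0.48, 0.41, 2.17, -0.67, 0.22, -1.18] 0.096 0.051 [0.43  0.099 0.437] [0.205 0.127 0.808]
20 0 0.0 [-0.59, 0.59, 0.36, 2.15, -1.06, 0.16, -0.8] 0.079 0.051 [0.447 0.1   0.39 ] [0.255 0.14  0.778]
22 0.12 0.0 [-0.88, 0.34, 0.66, 2.22, -0.54, 0.3, -1.3] 0.14 0.058 [0.392 0.096 0.498] [0.122 0.124 0.837]
22 0.08 0.0 [-0.72, 0.41, 0.48, 2.21, -0.64, 0.21, -1.21] 0.119 0.058 [0.407 0.097 0.461] [0.169 0.122 0.823]
22 0.05 0.0 [-0.64, 0.47, 0.39, 2.2, -0.81, 0.16, -1.05] 0.108 0.058 [0.418 0.098 0.433] [0.203 0.124 0.81 ]
22 0 0.05 [-0.63, 0.6, 0.4, 2.16, -1.26, 0.16, -0.61] 0.085 0.054 [0.442 0.101 0.39 ] [0.251 0.149 0.777]
25 0.12 0.0 [-0.86, 0.32, 0.61, 2.27, -0.6, 0.2, -1.25] 0.158 0.068 [0.371 0.095 0.489] [0.117 0.113 0.841]
25 0.08 0.0 [-0.78, 0.42, 0.54, 2.26, -1.06, 0.16, -0.8] 0.138 0.068 [0.388 0.096 0.453] [0.163 0.134 0.822]
25 0.05 0.053 [
[... 389 characters left out ...]
.379 0.098 0.452] [0.155 0.145 0.822]
28 0.05 0.208 [-0.77, 0.48, 0.53, 2.24, -1.26, 0.16, -0.62] 0.125 0.065 [0.401 0.101 0.433] [0.187 0.151 0.808]
28 0 0.345 [-0.68, 0.59, 0.45, 2.17, -1.26, 0.16, -0.63] 0.088 0.052 [0.438 0.107 0.398] [0.239 0.161 0.78 ]
32 0.12 0.185 [-1.08, 0.34, 0.83, 2.35, -1.26, 0.16, -0.63] 0.189 0.084 [0.339 0.097 0.48 ] [0.096 0.145 0.837]
32 0.08 0.324 [-0.92, 0.42, 0.67, 2.29, -1.26, 0.16, -0.63] 0.155 0.075 [0.371 0.102 0.457] [0.143 0.154 0.823]
32 0.05 0.415 [-0.83, 0.48, 0.59, 2.25, -1.26, 0.16, -0.64] 0.13 0.066 [0.396 0.106 0.437] [0.177 0.161 0.809]
32 0 0.542 [-0.73, 0.58, 0.49, 2.17, -1.26, 0.16, -0.65] 0.09 0.05 [0.436 0.112 0.402] [0.231 0.171 0.781]
```

```bash
python3 - <<'E'
from ik import *
q=bot.observe()['qpos']
tr=np.load('tray.npy')
def Ry_(a,yaw,flip):  # tool z leaning towards +y', jaw along x'
    return Rn.from_euler('z',yaw).as_matrix()@Rn.from_euler('x',np.radians(a)).as_matrix()@Rn.from_euler('z',(np.pi/2)*flip).as_matrix()@Rn.from_euler('x',np.pi).as_matrix()
for flip in (1,-1):
  for a in (25,30,35):
    R=Ry_(a,press[2],flip); zt=R[:,2]
    qq=q
    for k in np.linspace(.25,1,4): # gradual rotate
        Rk=(Rn.from_rotvec(k*Rn.from_matrix(R@Rt(22).T).as_rotvec()).as_matrix())@Rt(22); qq,e=ik(np.array([.50,-.10,.33]),Rk,qq)
    print('flip',flip,'a',a,'zt',zt.round(3),'rotd',round(e,3),qq.round(2).tolist())
    G=pose(press,[0,-.036,.0985])[0]
    for back in(.12,.06,0):
        qq,e=ik(G-(.054+back)*zt,R,qq);print('  toe',back,round(e,3),qq.round(2).tolist(),*clear(qq))
    G=pose(press,[0,-.31,.0985])[0]
    qq,e=ik(G-.054*zt,R,qq);print('  out',round(e,3),qq.round(2).tolist())
    R2=Ry_(a,tr[2],flip);G=pose(tr,[-.052,0,.07])[0]
    qq,e=ik(G-.054*R2[:,2],R2,qq);print('  tray',round(e,3),qq.round(2).tolist(),clear(qq)[2:])
E
```

```text
flip 1 a 25 zt [-0.028  0.422 -0.906] rotd 0.0 [0.02, 0.42, 0.36, 1.82, -0.56, 1.22, 0.71]
  toe 0.12 0.0 [-0.15, 0.55, 0.28, 1.81, -0.67, 1.03, 0.58] 0.139 0.054 [ 0.571 -0.08   0.489] [0.272 0.017 0.79 ]
  toe 0.06 0.0 [-0.17, 0.62, 0.24, 1.85, -0.74, 0.92, 0.63] 0.102 0.054 [ 0.569 -0.055  0.434] [0.303 0.023 0.769]
  toe 0 0.0 [-0.18, 0.7, 0.19, 1.88, -0.81, 0.82, 0.68] 0.073 0.054 [ 0.567 -0.029  0.38 ] [0.336 0.029 0.743]
  out 0.0 [0.19, 0.82, 0.29, 1.62, -0.66, 1.09, 0.92]
  tray 0.0 [0.45, 0.9, 0.33, 1.57, -0.52, 1.16, 1.25] (array([ 0.499, -0.462,  0.352]), array([ 0.348, -0.209,  0.672]))
flip 1 a 30 zt [-0.034  0.499 -0.866] rotd 0.0 [0.07, 0.45, 0.35, 1.81, -0.61, 1.29, 0.77]
  toe 0.12 0.0 [-0.09, 0.59, 0.27, 1.8, -0.74, 1.09, 0.68] 0.163 0.071 [ 0.573 -0.113  0.471] [ 0.288 -0.001  0.78 ]
  toe 0.06 0.0 [-0.11, 0.65, 0.23, 1.84, -0.81, 0.98, 0.72] 0.124 0.071 [ 0.571 -0.083  0.42 ] [0.316 0.006 0.76 ]
  toe 0 0.0 [-0.13, 0.73, 0.18, 1.87, -0.88, 0.88, 0.77] 0.094 0.071 [ 0.569 -0.053  0.368] [0.346 0.013 0.735]
  out 0.0 [0.23, 0.86, 0.3, 1.59, -0.71, 1.17, 0.96]
  tra
[... 1865 characters left out ...]
.51, -0.83, 1.44, -1.66] (array([ 0.504, -0.485,  0.339]), array([ 0.428, -0.149,  0.603]))
flip -1 a 35 zt [-0.038  0.572 -0.819] rotd 0.0 [-0.22, 0.59, 0.83, 1.8, -0.84, 1.51, -2.15]
  toe 0.12 0.0 [-0.34, 0.73, 0.72, 1.79, -1.02, 1.36, -2.21] 0.154 0.088 [ 0.575 -0.145  0.451] [0.337 0.084 0.734]
  toe 0.06 0.0 [-0.37, 0.79, 0.68, 1.83, -1.1, 1.28, -2.17] 0.11 0.088 [ 0.573 -0.111  0.402] [0.355 0.101 0.713]
  toe 0 0.0 [-0.4, 0.85, 0.63, 1.86, -1.19, 1.2, -2.13] 0.07 0.083 [ 0.57  -0.076  0.353] [0.374 0.118 0.688]
  out 0.0 [0.02, 1.0, 0.7, 1.55, -1.01, 1.46, -1.97]
  tray 0.0 [0.28, 1.09, 0.73, 1.44, -0.83, 1.54, -1.67] (array([ 0.509, -0.508,  0.325]), array([ 0.431, -0.169,  0.585]))
```

```bash
python3 - <<'E'
from ik import *
o=bot.observe()
R0=Rn.from_euler('xyz',o['tool_rot']).as_matrix()
a=35;R=Rn.from_euler('z',press[2]).as_matrix()@Rn.from_euler('x',np.radians(a)).as_matrix()@Rn.from_euler('z',np.pi/2).as_matrix()@Rn.from_euler('x',np.pi).as_matrix()
np.save('Rtoe.npy',R)
print('rotvec deg',np.degrees(Rn.from_matrix(R@R0.T).as_rotvec()).round(2),o['position'])
zt=R[:,2];G=pose(press,[0,-.036,.0985])[0]
for b in(.12,.06,-.004): print(b,(G-(.054+b)*zt).round(4))
# check y of toe in both views: project model corners
for n,s in(("toe",[0,-.0285]),):
    X=pose(press,[[-.03,s[1]-.028,.07],[.03,s[1]-.028,.07],[.03,s[1]+.028,.07]]);print(proj("scene",X).round(1).tolist(),proj("top",X).round(1).tolist())
E
```

```text
rotvec deg [10.79 -9.46 89.53] [ 0.50869793 -0.07915591  0.33521824]
0.12 [0.5652 0.002  0.241 ]
0.06 [0.5629 0.0363 0.1919]
-0.004 [0.5604 0.0729 0.1395]
[[340.8, 245.4], [345.4, 262.2], [370.4, 260.7]] [[246.3, 212.8], [245.2, 189.9], [223.8, 191.1]]
```

```bash
python3 -m crank '{"travel":[[0.4,0,0],[0.8,0,0],[1.2,0,0],[1.6,0,0],[2,0,0],[2.4,0,0],[2.4,0,0]],"rot":[[0.9,-0.8,7.5],[1.8,-1.6,14.9],[2.7,-2.4,22.4],[3.6,-3.2,29.8],[4.5,-4,37.3],[5.4,-4.7,44.8],[5.4,-4.7,44.8]]}' 1; python3 -m crank '{"travel":[[0.4,0,0],[0.8,0,0],[1.2,0,0],[1.6,0,-0.5],[2,0,-1],[2.4,0,-1.5],[2.8,0.5,-2]],"rot":[[0.9,-0.8,7.5],[1.8,-1.6,14.9],[2.7,-2.4,22.4],[3.6,-3.2,29.8],[4.5,-4,37.3],[5.4,-4.7,44.8],[5.4,-4.7,44.8]]}'; python3 - <<'E'
from ik import *
o=bot.observe();R=np.load('Rtoe.npy')
print(o['qpos'].round(2).tolist(),'rot left',np.degrees(Rn.from_matrix(R@Rn.from_euler('xyz',o['tool_rot']).as_matrix().T).as_rotvec()).round(2))
ims=[]
for n in("scene","top"):
    im=bot.grab_frame(n)[:,:,::-1]; ims.append(im)
cv2.imwrite('pics/c6.png',np.hstack([cv2.resize(ims[0][40:320,200:480],(400,400)),cv2.resize(ims[1][80:300,120:340],(400,400))]))
E
```

```text
clock: 12.1
position: [0.5333, -0.08, 0.335]
tool_rot: [-3.086, -0.495, 0.829]
force: [0.1, -0.1, 0.2]
grip_width: 0.0853
clock: 12.8
position: [0.5614, -0.0741, 0.3146]
tool_rot: [-3.137, -0.608, 1.637]
force: [0.6, -0.3, 0.2]
grip_width: 0.0856
[0.14, 0.55, 0.19, 1.68, -0.69, 1.27, 0.71] rot left [ 0.15 -0.19 -0.07]
```

View pics/c6.png

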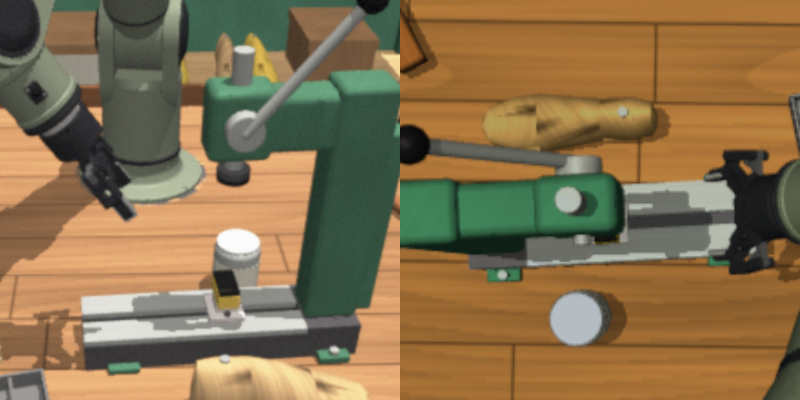

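The tool now leans in along the slot from its open end, clear of the head. The toe rest is at (225,290) in the left crop.

```bash
python3 -m crank '{"travel":[[0.4,2,-1.9],[0.4,4,-3.7],[0.4,6,-5.6],[0.4,7.8,-7.4],[0.3,9.5,-9.9],[0.15,11.2,-12.3],[0.15,11.2,-12.3]],"rot":[[0,0,0],[0,0,0],[0,0,0],[0,0,0],[0,0,0],[0,0,0],[0,0,0]]}'; python3 - <<'E'
from ik import *
o=bot.observe();R=np.load('Rtoe.npy')
print(o['qpos'].round(2).tolist(),'rot left',np.degrees(Rn.from_matrix(R@Rn.from_euler('xyz',o['tool_rot']).as_matrix().T).as_rotvec()).round(2))
ims=[]
for n in("scene","top"):
    im=bot.grab_frame(n)[:,:,::-1]; ims.append(im)
cv2.imwrite('pics/c7.png',np.hstack([cv2.resize(ims[0][60:300,220:460],(400,400)),cv2.resize(ims[1][100:280,160:340],(400,400))]))
E
```

```text
clock: 13.6
position: [0.5608, 0.0405, 0.1908]
tool_rot: [-3.135, -0.61, 1.635]
force: [-0.2, 0.4, 0.6]
grip_width: 0.0856
[0.02, 0.67, 0.08, 1.84, -0.84, 0.95, 0.77] rot left [ 0.08 -0.3  -0.03]
```

View pics/c7.png

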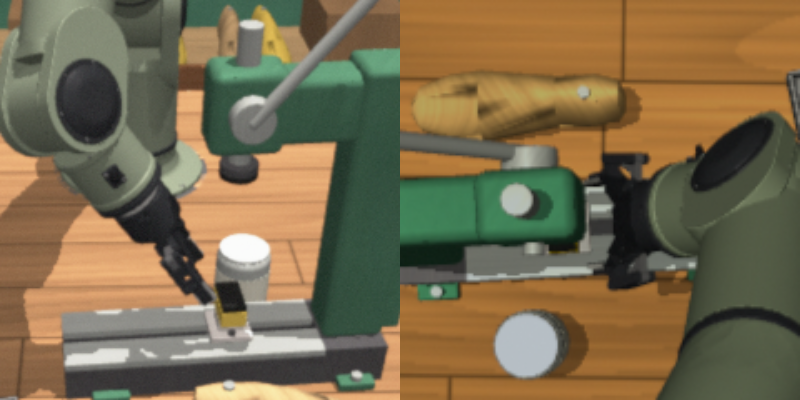

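```bash
python3 -m crank '{"travel":[[0.1,0.8,-1.2],[0.1,1.6,-2.4],[0.05,2.4,-3.6],[0,3.2,-4.9],[0,3.3,-5.1],[0,3.3,-5.1]],"rot":[[0,0,0],[0,0,0],[0,0,0],[0,0,0],[0,0,0],[0,0,0]]}'; python3 - <<'E'
from ik import *
o=bot.observe();print(o['force'],o['position'])
ims=[]
for n in("scene","top"):
    im=bot.grab_frame(n)[:,:,::-1]; ims.append(im)
print('cmp target',.5604,.0743,.1395)
cv2.imwrite('pics/c8.png',np.hstack([cv2.resize(ims[0][200:290,290:380],(400,400),interpolation=cv2.INTER_CUBIC),cv2.resize(ims[1][140:240,210:310],(400,400),interpolation=cv2.INTER_CUBIC)]))
E
```

```text
clock: 14.3
position: [0.5624, 0.0711, 0.141]
tool_rot: [-3.14, -0.61, 1.639]
force: [0.0, -1.0, 0.7]
grip_width: 0.0852
[ 0.01979208 -0.98857779  0.69682928] [0.56244734 0.0711433  0.14097155]
cmp target 0.5604 0.0743 0.1395
```

View pics/c8.png

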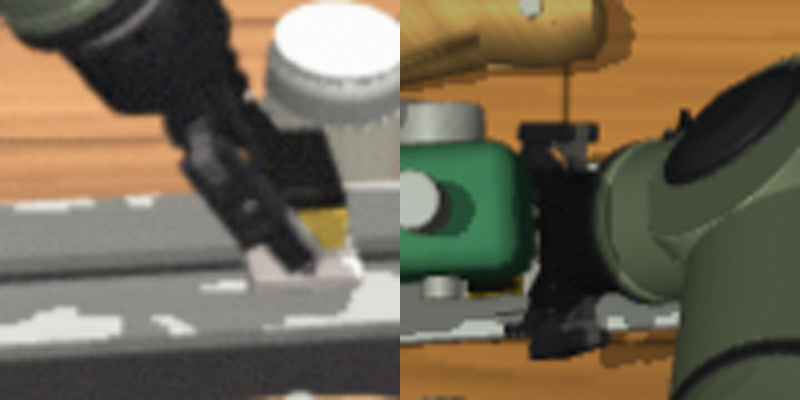

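```bash
python3 -m crank '{"travel":[[-0.1,0.2,0.05],[-0.2,0.4,0.1],[-0.2,0.4,0.1]],"rot":[[0,0,0],[0,0,0],[0,0,0]]}'; python3 -m crank '{"travel":[[0,0,0],[0,0,0],[0,0,0],[0,0,0]],"rot":[[0,0,0],[0,0,0],[0,0,0],[0,0,0]]}' 0.3 20;python3 -m crank '{"travel":[[0,0,0],[0,0,0],[0,0,0],[0,0,0]],"rot":[[0,0,0],[0,0,0],[0,0,0],[0,0,0]]}' 0.3 20
```

```text
clock: 14.7
position: [0.5606, 0.0753, 0.143]
tool_rot: [3.141, -0.61, 1.64]
force: [-0.2, -0.5, 0.4]
grip_width: 0.0854
clock: 15.1
position: [0.5609, 0.0749, 0.1428]
tool_rot: [3.141, -0.61, 1.639]
force: [0.1, -2.4, 5.7]
grip_width: 0.0594
clock: 15.5
position: [0.5609, 0.0748, 0.1428]
tool_rot: [3.141, -0.61, 1.639]
force: [1.0, -1.4, 6.3]
grip_width: 0.0594
```

```bash
python3 -m crank '{"travel":[[0,0,0],[0,0,0],[0,0,0]],"rot":[[0,0,0],[0,0,0],[0,0,0]]}' -1 60;python3 -m crank '{"travel":[[0.03,-0.5,0],[0.07,-1,0],[0.13,-2,0],[0.2,-3,0],[0.2,-3,0]],"rot":[[0,0,0],[0,0,0],[0,0,0],[0,0,0],[0,0,0]]}'
```

```text
clock: 15.8
position: [0.5609, 0.0747, 0.143]
tool_rot: [3.141, -0.61, 1.639]
force: [-0.1, -3.6, 9.7]
grip_width: 0.0591
clock: 16.3
position: [0.5627, 0.0443, 0.143]
tool_rot: [-3.141, -0.611, 1.639]
force: [-4.4, -6.8, 16.5]
grip_width: 0.059
```

```bash
python3 -m crank '{"travel":[[0.07,-1,0.05],[0.17,-2.5,0.05],[0.27,-4,0.05],[0.37,-5.5,0.05],[0.47,-7,0.05],[0.57,-8.5,0.05],[0.67,-10,0.05],[0.67,-10,0.05]],"rot":[[0,0,0],[0,0,0],[0,0,0],[0,0,0],[0,0,0],[0,0,0],[0,0,0],[0,0,0]]}'
```

```text
clock: 17.1
position: [0.5696, -0.0583, 0.1432]
tool_rot: [3.141, -0.608, 1.637]
force: [-0.8, -7.6, 7.4]
grip_width: 0.0591
```

```bash
python3 -m crank '{"travel":[[0.07,-1,0],[0.17,-2.5,0],[0.27,-4,0],[0.37,-5.5,0],[0.47,-7,0],[0.57,-8.5,0],[0.67,-10,0],[0.67,-10,0]],"rot":[[0,0,0],[0,0,0],[0,0,0],[0,0,0],[0,0,0],[0,0,0],[0,0,0],[0,0,0]]}';python3 -m crank '{"travel":[[0.1,-1.5,0],[0.2,-3,0],[0.33,-5,0],[0.45,-6.5,0],[0.45,-6.5,0]],"rot":[[0,0,0],[0,0,0],[0,0,0],[0,0,0],[0,0,0]]}'; python3 - <<'E'
from ik import *
o=bot.observe();print(o['force'],o['qpos'].round(2).tolist())
ims=[]
for n in("scene","top"):
    im=bot.grab_frame(n)[:,:,::-1]; ims.append(im)
cv2.imwrite('pics/c9.png',np.hstack([cv2.resize(ims[0][150:350,90:290],(400,400)),cv2.resize(ims[1][120:280,300:460],(400,400))]))
E
```

```text
clock: 17.9
position: [0.5761, -0.1582, 0.1432]
tool_rot: [3.141, -0.608, 1.637]
force: [-1.1, -5.5, 3.2]
grip_width: 0.059
clock: 18.4
position: [0.5802, -0.2234, 0.1426]
tool_rot: [-3.141, -0.608, 1.636]
force: [-1.0, -0.8, -3.7]
grip_width: 0.059
[-1.03838064 -0.83707279 -3.72675548] [0.36, 0.89, 0.19, 1.52, -0.7, 1.21, 0.98]
```

View pics/c9.png

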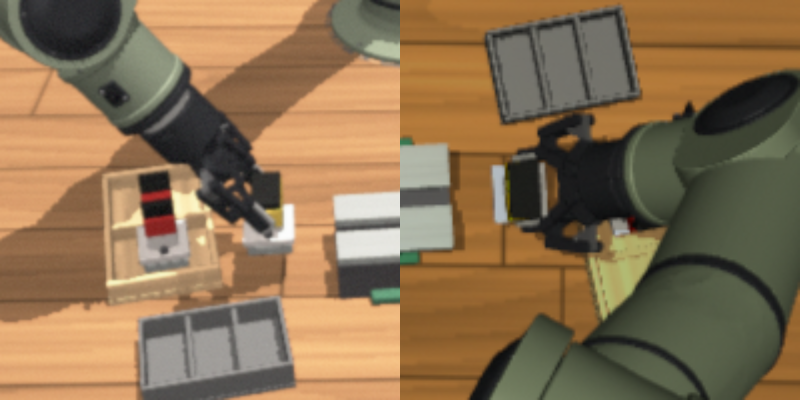

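The toe rest is out of the slot and held upright (left crop 270,225). The heel rest stands in the far bay (165,235). I lift first, then go round the heel rest by moving -x before -y.

```bash
python3 -m crank '{"travel":[[0,0,3],[0,0,6],[-1.5,0,8],[-4,0,8],[-6.5,0,8],[-9,0,8],[-10.2,-1,8],[-10.2,-3,8]],"rot":[[0,0,0],[0,0,0],[0,0,2],[0,0,4],[0,0,6],[0,0,8],[0,0,9],[0,0,9]]}';python3 -m crank '{"travel":[[0,-3,0],[0,-6,0],[0,-9,0],[0,-11,0],[0,-11.5,0],[0,-11.5,0],[0,-11.5,0]],"rot":[[0,0,0],[0,0,0],[0,0,0],[0,0,0],[0,0,0],[0,0,0],[0,0,0]]}'; python3 - <<'E'
from ik import *
o=bot.observe();print(o['force'],o['position'],o['tool_rot'],o['qpos'].round(2).tolist())
ims=[]
for n in("scene","top"):
    im=bot.grab_frame(n)[:,:,::-1]; ims.append(im)
cv2.imwrite('pics/c10.png',np.hstack([cv2.resize(ims[0][150:350,90:290],(400,400)),cv2.resize(ims[1][140:300,320:480],(400,400))]))
E
```

```text
clock: 19.3
position: [0.4779, -0.2493, 0.2236]
tool_rot: [3.141, -0.611, 1.799]
force: [0.5, -1.0, -4.5]
grip_width: 0.059
clock: 20.0
position: [0.479, -0.364, 0.223]
tool_rot: [3.141, -0.611, 1.798]
force: [0.1, 0.4, -4.6]
grip_width: 0.0588
[ 0.06621404  0.44056226 -4.62960172] [ 0.47896907 -0.363999    0.22302402] [ 3.14122412 -0.61076321  1.79770485] [0.55, 0.83, 0.25, 1.42, -0.5, 1.48, 1.2]
```

View pics/c10.png

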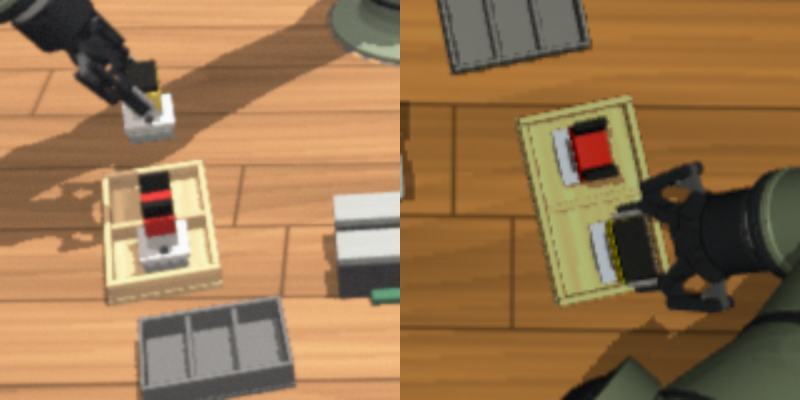

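```bash
python3 - <<'E'
from h import *
tr=np.load('tray.npy')
f=lambda x,y:(320+(x-400)/2.5,140+y/2.5)
c,s=np.cos(tr[2]),np.sin(tr[2])
def loc(X): x=X[:2]-tr[:2];return np.round([c*x[0]+s*x[1],-s*x[0]+c*x[1]],4)
print('toe pad in tray frame',loc(ray("top",f(634,248),.1995)))
# tray near-bay rim corners from top now: far-left, near-left
print('heel',loc(ray("top",f(592,150),.094)))
E
```

```text
toe pad in tray frame [-0.052   0.0062]
heel [0.0485 0.0036]
```

```bash
python3 -m crank '{"travel":[[0,0,-2],[0,0,-4],[0,0,-6],[0,0,-8],[0,0,-9.5],[0,0,-10.2],[0,0,-10.3],[0,0,-10.3]],"rot":[[0,0,0],[0,0,0],[0,0,0],[0,0,0],[0,0,0],[0,0,0],[0,0,0],[0,0,0]]}'; python3 - <<'E'
from ik import *
ims=[]
for n in("scene","top"):
    im=bot.grab_frame(n)[:,:,::-1]; ims.append(im)
cv2.imwrite('pics/c11.png',np.hstack([cv2.resize(ims[0][190:320,110:240],(400,400),interpolation=cv2.INTER_CUBIC),cv2.resize(ims[1][160:280,350:470],(400,400),interpolation=cv2.INTER_CUBIC)]))
E
```

```text
clock: 20.9
position: [0.4787, -0.3652, 0.1204]
tool_rot: [3.141, -0.61, 1.797]
force: [-0.4, -0.3, -5.1]
grip_width: 0.0584
```

View pics/c11.png

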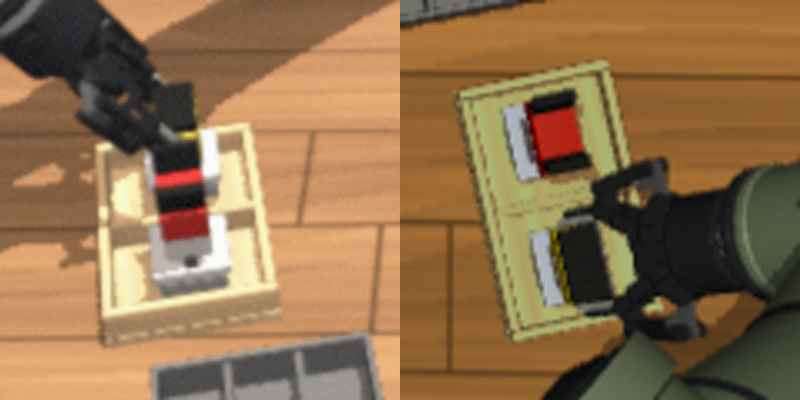

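```bash
python3 -m crank '{"travel":[[0,0,-0.2],[0,0,-0.4],[0,0,-0.5],[0,0,-0.5]],"rot":[[0,0,0],[0,0,0],[0,0,0],[0,0,0]]}';python3 -m crank '{"travel":[[0,0,-0.1],[0,0,-0.1],[0,0,-0.1]],"rot":[[0,0,0],[0,0,0],[0,0,0]]}'
```

```text
clock: 21.4
position: [0.4785, -0.365, 0.115]
tool_rot: [-3.141, -0.61, 1.796]
force: [-0.1, 0.5, -4.3]
grip_width: 0.059
clock: 21.7
position: [0.4786, -0.3651, 0.1145]
tool_rot: [3.141, -0.61, 1.797]
force: [-1.5, -0.6, 6.5]
grip_width: 0.0591
```

```bash
python3 -m crank '{"travel":[[0,0,-0.05],[0,0,-0.1],[0,0,-0.1]],"rot":[[0,0,0],[0,0,0],[0,0,0]]}'
```

```text
clock: 22.0
position: [0.4786, -0.3651, 0.1145]
tool_rot: [3.141, -0.611, 1.797]
force: [-3.1, -1.0, 18.8]
grip_width: 0.0589
```

```bash
python3 -m crank '{"travel":[[0,0,0.07],[0,0,0.07],[0,0,0.07]],"rot":[[0,0,0],[0,0,0],[0,0,0]]}'; python3 -m crank '{"travel":[[0,0,0],[0,0,0],[0,0,0],[0,0,0]],"rot":[[0,0,0],[0,0,0],[0,0,0],[0,0,0]]}' 0.7; python3 - <<'E'
from ik import *
R=Rn.from_euler('xyz',bot.observe()['tool_rot']).as_matrix();print('back per cm',-R[:,2],bot.observe()['force'])
im=bot.grab_frame("scene")[:,:,::-1];im2=bot.grab_frame("top")[:,:,::-1]
cv2.imwrite('pics/c12.png',np.hstack([cv2.resize(im[190:320,110:240],(400,400),interpolation=cv2.INTER_CUBIC),cv2.resize(im2[160:280,350:470],(400,400),interpolation=cv2.INTER_CUBIC)]))
E
```

```text
clock: 22.3
position: [0.4786, -0.3651, 0.1145]
tool_rot: [3.141, -0.61, 1.797]
force: [-2.2, 1.1, 9.5]
grip_width: 0.059
clock: 22.7
position: [0.4786, -0.365, 0.1137]
tool_rot: [-3.142, -0.61, 1.797]
force: [0.0, -0.5, -0.1]
grip_width: 0.0725
back per cm [ 0.12827632 -0.55825323  0.81969416] [ 0.00797737 -0.52711011 -0.05808627]
```

View pics/c12.png

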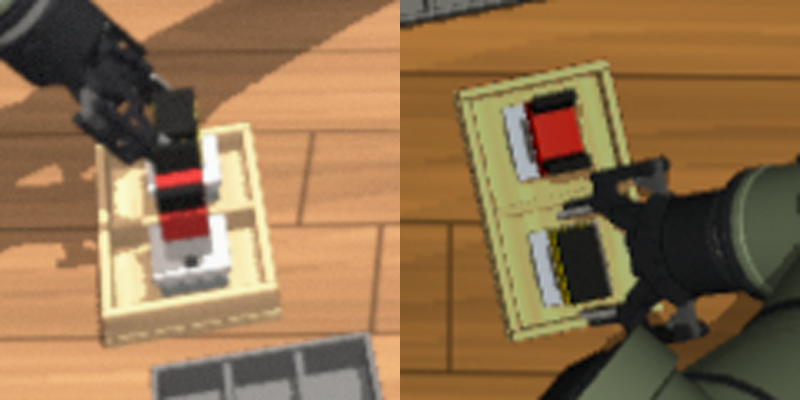

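The jaws are open and the toe rest stands in the near bay. I back out along the tool axis.

```bash
python3 -m crank '{"travel":[[0.13,-0.56,0.82],[0.4,-1.7,2.5],[0.9,-3.9,5.7],[1.4,-6.1,9],[1.8,-7.8,12],[1.8,-9,16],[1.8,-9,20],[1.8,-9,20]],"rot":[[0,0,0],[0,0,0],[0,0,0],[0,0,0],[0,0,0],[0,0,0],[0,0,0],[0,0,0]]}'; python3 - <<'E'
from ik import *
im=bot.grab_frame("scene")[:,:,::-1];im2=bot.grab_frame("top")[:,:,::-1]
cv2.imwrite('pics/f_s.png',im)
cv2.imwrite('pics/f_t.png',im2)
cv2.imwrite('pics/c13.png',np.hstack([cv2.resize(im[190:320,110:240],(400,400),interpolation=cv2.INTER_CUBIC),cv2.resize(im2[160:280,350:470],(400,400),interpolation=cv2.INTER_CUBIC)]))
cv2.imwrite('pics/f2.png',np.hstack([cv2.resize(im,(400,300)),cv2.resize(im2,(400,300))]))
o=bot.observe();print(o['force'],o['clock'])
E
```

```text
clock: 23.6
position: [0.4969, -0.4567, 0.3198]
tool_rot: [3.137, -0.603, 1.799]
force: [-0.2, 0.7, -1.0]
grip_width: 0.0725
[-0.74512865 -0.02950324 -0.52763273] 23.7
```

View pics/c13.png

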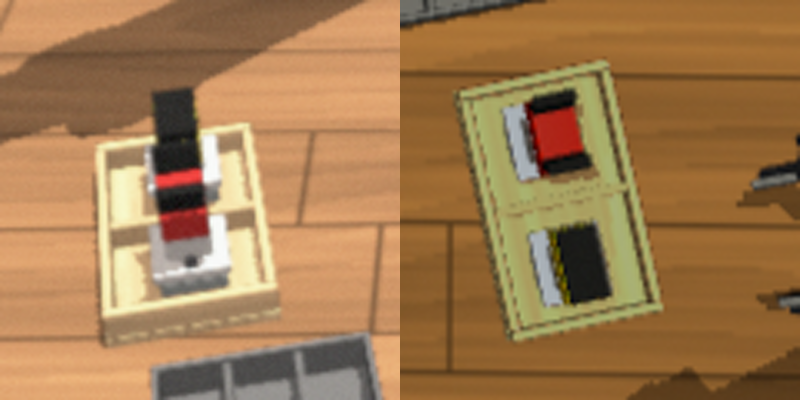

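View pics/f2.png

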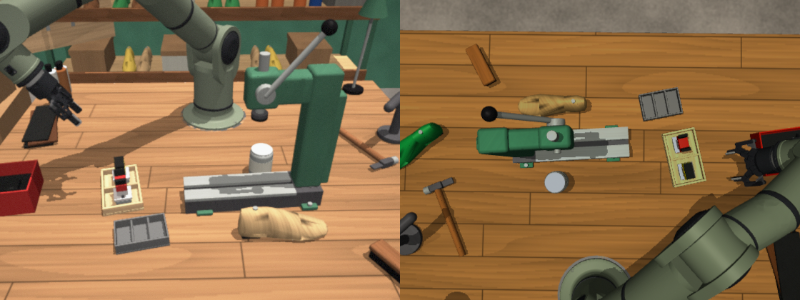

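```bash
python3 - <<'E'
from ik import *
a=cv2.imread('pics/top0.png',0).astype(int);b=cv2.imread('pics/f_t.png',0).astype(int)
for n,(x0,y0,x1,y1) in dict(last=(160,128,266,165),tin=(198,238,242,276),tackbox=(328,118,400,172)).items():
    print(n,abs(a[y0:y1,x0:x1]-b[y0:y1,x0:x1]).mean().round(2),(abs(a[y0:y1,x0:x1]-b[y0:y1,x0:x1])>40).sum())
X=pose(np.load('tray.npy'),[[-.052,.004,.011+.0305],[-.052,.004,.091]]);print(proj("top",X).round(1).tolist())
bot.job_done();print(bot.observe()['clock'])
E
```

```text
last 0.85 0
tin 0.96 0
tackbox 0.81 0
[[401.1, 238.3], [405.0, 238.5]]
the job is handed in; nothing more can be done
the job is handed in; nothing more can be done
```

I've handed in the job. Both shoe supports came out through the slot's open end and now stand upright in the tray: the heel rest in the far bay and the toe rest in the near bay. The clock stood at about 23.7 s of the allowed 66 s.

- **Grip on the toe rest:** I held it by the end faces of its block (x), with the tool leaning 35° in from the open end along the slot. The side lean you suggested would have put a wrist joint at its limit.
- **Forces:** The highest wrist reading after any move was about 28 N, when the heel rest touched the tray floor; the toe rest reached about 19 N. Both grips were relaxed before opening.
- **Last checks:** Each support was inside its bay, and I judged them upright by eye in the pictures. The last, tin and tack box showed no change between the first and final top pictures, and the gripper was well clear of everything.
- **Disagreement:** The two cameras placed the tray about 6 mm apart in x. I used the average, and the supports still had room on all sides.

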